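Bed a stone bar onto its parallels, then switch on the pickup preamp

ROBOT

A 7-joint arm with a two-finger parallel gripper is mounted at the origin on the work surface. World frame = base frame: x ahead of the robot, y to its left, z up, the work surface at z = 0. Lengths are in m, angles in rad, forces in N, time in s.
With the tool pointing down it reaches from about 0.4 to 0.85 m from the base axis. Payload 4.5 kg.
Tool frame: the origin (TCP) lies midway between the tips of the shut fingers; the grasp point (between the pads) lies 19 mm behind it; z points along the fingers, y is the line along which they close (so a half turn about z gives the same grasp; the last joint's range is limited). The gripper opens to 88 mm and grips with 3 to 60 N. Pads are 18 mm wide; open, the fingers measure 123 mm over their backs; the gripper's body (75 mm by 187 mm) begins 45 mm behind the grasp point.
Start: joints at [1.295, 0.689, -0.195, 1.565, 0.157, 0.902, -0.215], TCP at [0.191, -0.595, 0.239] pointing down, gripper open.
Joint ranges: [-3.01, 3.01], [-0.46, 2.08], [-1.47, 1.51], [0.13, 2.56], [-1, 4.14], [0.04, 2.09], [-2.66, 2.66]. Speed limits (rad/s): [2.57, 2.57, 3.14, 3.14, 3.14, 3.14, 3.14].

INTERFACE

Orientations are given as a unit quaternion [w, x, y, z].
In Python, from cell import read_state, grab_frame, get_calibration, hand_in gives the robot as it stands.
- The arm moves only by the tool send_rows, never from a script. Its arguments are lists of equal length, an entry for each row: "dp": the shift along the tool's x, y, z in m, a list of three; "twist": the turn, a rotation vector about the tool's x, y, z in degrees, a list of three; "grip": the finger opening in m, from 0 to 0.0881. A call has 1 to 10 rows; each row shifts and turns the commanded pose from where the row before left it, along the tool's axes as they then stand; what a row does not reach is not made up. A row lasts 1/8 s, in which the tool goes at most 62.5 mm and 10.7 degrees, less where a joint would pass 70% of its speed; a pose out of reach is approached as far as the arm can. A call with a gripper value outside its range is refused whole. The fingers move at their own pace and stop on an object; "squeeze" is the grip in N (left out, the last holds). Time passes only in rows, so rows that do not move let the fingers close. It gives the time, the measured TCP pose, the force, the opening and the grip force at its end, in the units of the state.
- read_state(): the state, without advancing time (a new reading comes with each control period).
- grab_frame(name): name is "side" or "top" or "wrist"; returns (picture, depth): 400x640x3 uint8, red, green, blue; 400x640 float32, m along the optical axis (not along the pixel's ray), 0 where there is no reading.
- get_calibration(name): a dict with "fov_y" (degrees; the focal length in pixels is half the picture's height over the tangent of half this angle, whatever the lens; pixels are square), "cx", "cy" (the principal point, pixels), "rvec" (rotation vector, rad) and "tvec" (3), from world to camera coordinates, as OpenCV has them; the wrist camera has in their place "T_tool_cam" (4x4, takes a point from camera to tool coordinates, whose origin is the TCP and whose axes are the flange's). Camera axes: x right, y down, z forward; pixel columns grow to the right and rows downward; lengths in m; the calibration is good to about 2 mm. A picture is of the moment at which its call begins: read the wrist's pose just before it. get_calibration takes no time and is no camera call.
- hand_in(): hands the job in; it is judged then, once.
The state is a dict: "time": time; "joint_pos": joint angles; "dq": joint speeds; "tau": joint torques, N m; "tool_pos": TCP position; "ee_rot": TCP orientation; "wrist_force": force on the tool from outside, world axes, zero at the start; "ft_torque": the same for the moment, N m; "opening": opening from 0.0 (shut) to 1.0 (fully open); "grip_force": force on a finger pad.
Only numpy, scipy, OpenCV 4.12 (cv2) and the standard library are available. Lean on these libraries where they do the work, as an engineer would, in place of code of your own. Each camera call takes 0.05 s, during which the arm holds its last target. There are 200 camera calls.

TASK

Before listening to the stone bar in the vise, bed it: use the upright hand tapper (not the gripper itself) to tap the bar gently down at both ends until it lies level and tight on the two steel parallels under it, so that neither can slide. Only when the bar is bedded, flip the bat toggle on the preamp over its centre to the opposite side. Leave the tapper standing upright on the table, let go of it, and leave the other things where they are.

Things in the scene. Friction and masses are not known exactly. Their poses are not given: they have to be found in the camera images.
- vise: grey machine vise fixed to the table, origin at the centre of its underside; own x points from the screw end (screw and T-bar reach 155 mm to -x, 57 mm high) to the fixed jaw. Base 240 x 120 mm, bed 25 mm above the table. Jaw faces about 45 mm apart, centred on the origin, 110 mm long along y; jaws 32 mm thick, tops 70 mm above the table
- stone: tan limestone bar held by friction between the vise jaws: 44 mm (vise x) x 120 mm (vise y) x 45 mm high, origin at the centre of its underside. It stands out above the jaws and 5 mm past them at each end. It starts some millimetres too high and may be tilted lengthwise; it moves only while pushed and stays where it is left
- stone_top (a point): centre of the bar's top face, 45 mm above its underside; axes as the bar's (z normal to the top). When fully down it is 92 mm above the table
- stone_slide (a joint): height of the bar's middle above its fully-down position, m: 0 = down on the parallels (a little below 0 when pressed tight), starts at 0.004 to 0.008. The bar slides down while pushed with more than about 9 N; fully down it resists rigidly, and a last push of 15 to 20 N near each end leaves it tight on the parallels
- stone_tilt (a joint): lengthwise tilt of the bar, rad: 0 = level, positive = the end towards the vise's +y is the higher one, starts within 0.04 either way. Once the lower end has met the parallels, pressing over the high end (about 40 mm from the middle) with 10 to 14 N brings that end down
- parallel_a: loose steel parallel standing on the vise bed under the bar beside the fixed jaw: 8 x 150 x 22 mm high, long along the vise's y, sticking out 15 mm past the bar at both ends; origin at the centre of its underside
- parallel_b: the same parallel beside the moving jaw (screw side)
- tapper_mid (a point): hand tapper, loose, 0.2 kg, standing upright on the table: a dark rubber head, 42 mm diameter, 28 mm high with a flat underside (the striking face), and on it a round wooden handle of 24 mm diameter, 56 mm long. 84 mm high in all. The point is on its axis half-way up, 42 mm above the striking face; z is the axis upwards
- tapper: the same tapper; origin at the centre of the striking face (its underside)
- preamp: flat grey preamp box fixed to the table, 130 (x) x 200 (y) x 55 mm high, origin at the centre of its underside. A carrying bail of 12 mm round bar stands over its middle (own x = 0): posts at y = +-106 mm, crossbar along y, axis 160 mm above the table, so there is no room for a gripper straight above the toggle. Two knobs (22 mm wide, 14 mm high) stand at x = 35, y = +-75 mm
- bat_pivot (a point): pivot of the bat toggle on the preamp's top, 18 mm on the -x side of the bail's plane, 61 mm above the table; axes as the preamp's. Come to it with the gripper tilted 35 to 45 degrees, its body leaning back to the preamp's own -x side, clear of the bail
- bat_tip (a point): tip of the steel bat, 28 mm from the pivot; bat 6 mm thick at the root and 9 mm near the tip; z is the bat's axis
- toggle (a joint): angle of the bat, rad: 0 = leaning 0.4 rad to the preamp's own -y side (as it starts), 0.8 = leaning 0.4 rad to its +y side (wanted). A spring drives it away from the centre (0.4) to either stop: 1 to 2 N at the tip starts it, past the centre it snaps over by itself
- can: bystander: glass storage jar, 52 mm diameter, 100 mm high; origin at the centre of its underside
- coral_a: bystander: lump of coral about 50 x 36 x 35 mm on the table; origin at its underside
- coral_b: bystander: a second lump of coral, slightly smaller
- driver: bystander: screwdriver lying on the table
- brush: bystander: brush lying on the table
There are look-alikes about, which are no part of the job. Leave any orange look-alike of the preamp alone.

How it is judged:
By the outcome, as a careful person would: the job done as asked, in the order asked, and still so for the second after the job is handed in, with the robot touching nothing.
It also fails if it takes over 72 s, if anything falls off the work surface, if the arm or the gripper's body presses on something with over 40 N, if the wrist force passes 120 N, or if a joint passes its speed limit or range.

## Working session

There is one attempt and no reset: what is moved stays moved. The work goes in short steps, Python scripts to look and compute and a tool call to move; the robot and the scene stay as the last step left them, time stands still between calls to the robot, and variables do not carry over. Pictures are saved under pics/ and viewed, at most 10 in all, crops included, and the job is handed in when it is done.

Besides the shell and the picture viewer there is one more tool, called after "Call:" as a command line: name --argument value ..., lists and objects as JSON in quotes. send_rows: Moves the arm, as the interface text tells. Its arguments: {"type":"object","properties":{"dp":{"type":"array","items":{"type":"array","items":{"type":"number"}}},"twist":{"type":"array","items":{"type":"array","items":{"type":"number"}}},"grip":{"type":"array","items":{"type":"number"}},"squeeze":{"type":"number"}},"required":["dp","twist","grip"]}

```bash
ls; mkdir -p pics; cat > h.py <<'E'
import numpy as np, cv2
from scipy.spatial.transform import Rotation as R
from cell import *
def cal(n):
    c=get_calibration(n); f=200/np.tan(np.radians(c["fov_y"])/2); return c,f
def cam(n):
    c,f=cal(n)
    if n=="wrist":
        s=read_state(); T=np.eye(4); T[:3,:3]=Rq(s["ee_rot"]); T[:3,3]=s["tool_pos"]; M=T@np.array(c["T_tool_cam"])
        return M,f,c["cx"],c["cy"]
    r=R.from_rotvec(np.ravel(c["rvec"])).as_matrix(); M=np.eye(4); M[:3,:3]=r.T; M[:3,3]=-r.T@np.ravel(c["tvec"]); return M,f,c["cx"],c["cy"]
def Rq(q): return R.from_quat([q[1],q[2],q[3],q[0]]).as_matrix()
def shot(n,fn=None):
    C=cam(n); p,d=grab_frame(n)
    if fn: cv2.imwrite("pics/"+fn,p[:,:,::-1])
    np.savez("/tmp/"+n,p=p,d=d,M=C[0],k=C[1:]); return p,d,C
def load(n):
    z=np.load("/tmp/"+n+".npz"); return z["p"],z["d"],(z["M"],*z["k"])
def ray(C,u,v,z):
    M,f,cx,cy=C; w=M[:3,:3]@np.array([(u-cx)/f,(v-cy)/f,1]); o=M[:3,3]; return o+w*(z-o[2])/w[2]
def cloud(d,C):
    M,f,cx,cy=C; v,u=np.mgrid[:400,:640]; P=np.stack([(u-cx)/f*d,(v-cy)/f*d,d],-1); return P@M[:3,:3].T+M[:3,3]
def proj(C,p):
    M,f,cx,cy=C; q=M[:3,:3].T@(np.array(p)-M[:3,3]); return q[0]/q[2]*f+cx,q[1]/q[2]*f+cy
E
python3 - <<'E'
from h import *
for n in("side","top"):
    p,d,C=shot(n,n+".png"); print(n,C[0].round(3).tolist(),C[1:], (d>0).mean())
a=np.vstack([cv2.imread("pics/top.png"),cv2.imread("pics/side.png")])
s=read_state();print(s)
E
```

```text
pics
side [[-0.85, -0.326, 0.415, -0.043], [-0.527, 0.488, -0.696, 0.789], [0.024, -0.81, -0.586, 0.789], [0.0, 0.0, 0.0, 1.0]] (np.float64(425.4089448938927), 331.21405468044816, 200.2218802884197) 0.99605859375
top [[0.019, -0.989, 0.148, 0.259], [-1.0, -0.018, 0.009, -0.056], [-0.006, -0.149, -0.989, 1.271], [0.0, 0.0, 0.0, 1.0]] (np.float64(457.89454749034707), 322.74238630726256, 201.62433867815548) 0.99616015625
{'time': 0.1, 'joint_pos': array([ 1.29479694,  0.68989727, -0.19451964,  1.5662329 ,  0.15730277,
        0.90250506, -0.2150722 ]), 'dq': array([-2.55006154e-04, -2.06741123e-03, -1.18148454e-03, -2.70112532e-03,
        1.01350903e-03, -3.36341958e-04, -2.24039952e-05]), 'tau': array([-2.30061523e-03, -5.28500819e+01, -1.27137959e+00, -1.53837991e+01,
       -5.25563385e-02,  1.95022920e-03,  3.75284401e-05]), 'tool_pos': array([ 0.19032646, -0.59472023,  0.2379939 ]), 'ee_rot': array([-8.04016996e-04,  9.88018603e-01,  1.54332621e-01, -1.88231013e-04]), 'wrist_force': array([-0.49759953,  0.33294329,  0.58471409]), 'ft_torque': array([-0.00991912,  0.03643642, -0.01462737]), 'grip_force': 0.0, 'opening': 0.9981984651242992}
```

View pics/top.png

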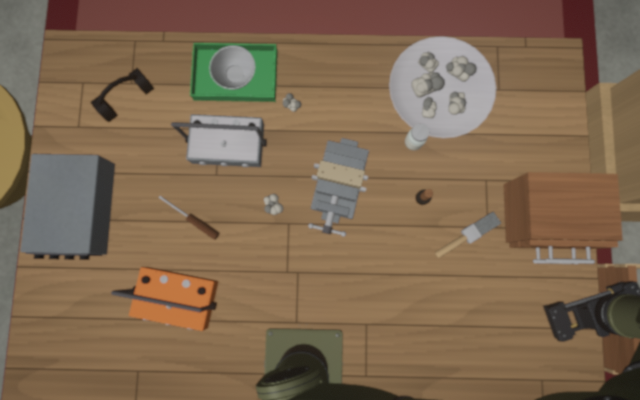

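View pics/side.png

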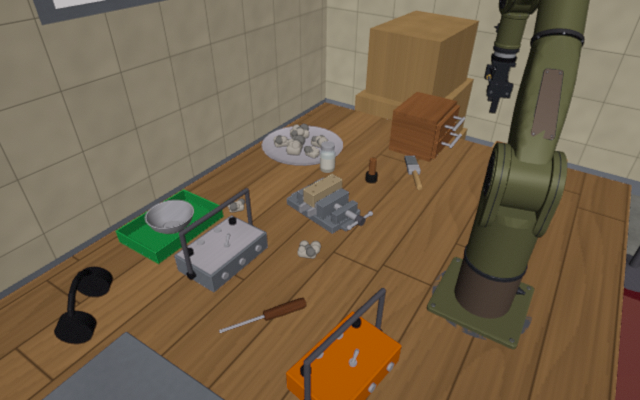

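The top view shows the vise at (338,180) with the tan bar at (340,173), the tapper at (424,197), and the grey preamp at (225,140). The orange look-alike is at (173,298) and must be left alone. Next I'll enlarge the preamp, vise and tapper.

```bash
python3 - <<'E'
from h import *
t=cv2.imread("pics/top.png"); s=cv2.imread("pics/side.png")
r=lambda a,w,h:cv2.resize(a,(w,h),interpolation=cv2.INTER_CUBIC)
a=np.vstack([np.hstack([r(t[100:180,165:275],400,291),r(t[130:240,290:440],400,291)]),np.hstack([r(s[180:290,160:280],400,300),r(s[145:255,280:400],400,300)])])
cv2.imwrite("pics/z.png",a)
E
```

```text
(no output)
```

View pics/z.png

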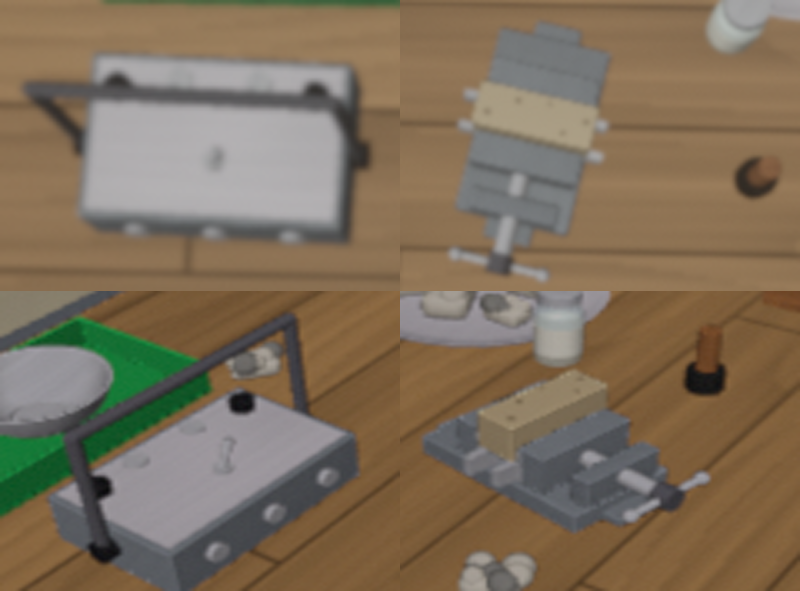

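The crops show the grey preamp's black knobs on the far (+x) side and the toggle on the near side at about (224,143). That fits the description, so preamp x is roughly world x. The tapper stands at (424,197), and the bar lies between the jaws. Now I'll measure them from the depth and colour data.

```bash
cat > meas.py <<'E'
from h import *
p,d,C=load("top"); P=cloud(d,C)
def box(u0,u1,v0,v1):
    m=np.zeros((400,640),bool); m[v0:v1,u0:u1]=1; return m
def rect(m):
    q=P[m][:,:2].astype(np.float32); (c,s,a)=cv2.minAreaRect(q); return np.round(c,4),np.round(s,4),round(a,2)
print("table",np.median(P[box(450,560,100,400)&(d>0)][:,2]))
# tapper
m=box(405,445,180,215)
k=m&(P[...,2]>.075); print("tap top",P[k].mean(0),k.sum(), P[m][:,2].max())
k=m&(P[...,2]>.018)&(P[...,2]<.04); print("tap head",rect(k),k.sum())
# stone
hsv=cv2.cvtColor(p,cv2.COLOR_RGB2HSV)
m=box(305,375,150,200)
k=m&(P[...,2]>.082); q=P[k]; print("stone",rect(k),k.sum(),q.mean(0))
A=np.c_[q[:,:2]-q[:,:2].mean(0),np.ones(len(q))]; print("plane",np.linalg.lstsq(A,q[:,2],rcond=None)[0])
k=box(290,385,130,240)&(P[...,2]>.06)&(P[...,2]<.08);print("jaws",rect(k),k.sum())
# preamp
k=box(180,275,110,175)&(P[...,2]>.05)&(P[...,2]<.06);print("preamp",rect(k),k.sum())
k=box(165,275,110,165)&(P[...,2]>.13);print("bail",rect(k),k.sum(),P[k][:,2].max())
k=box(180,275,110,175)&(P[...,2]>.064)&(P[...,2]<.1)
n,l,st,ce=cv2.connectedComponentsWithStats(k.astype(np.uint8))
for i in range(1,n):
    q=P[l==i]; print("cc",ce[i],len(q),q.mean(0),q[:,2].max())
E
python3 meas.py
```

```text
table 0.00026760193502450846
tap top [ 0.44841573 -0.29864347  0.18351218] 71 1.2714551063201756
tap head (array([ 0.465 , -0.3191]), array([0.0405, 0.0354]), 36.6) 108
stone (array([ 0.3994, -0.0653]), array([0.1192, 0.278 ]), 78.05) 801 [ 0.50712854 -0.08884804  0.11631708]
plane [-3.91481688  0.84698561  0.11631708]
jaws (array([ 0.4642, -0.0795]), array([0.1171, 0.2104]), 77.62) 1070
preamp (array([0.6141, 0.229 ]), array([0.2181, 0.1312]), 87.98) 2737
bail (array([0.4924, 0.0956]), array([0.536 , 0.1456]), 48.17) 480 1.2714551063201756
cc [196.52173913 121.        ] 23 [0.65658628 0.30438424 0.06840211] 0.07202193083991593
cc [250.95454545 123.68181818] 22 [0.6514176  0.15508797 0.0686358 ] 0.07204933308772277
cc [183.69565217 134.        ] 23 [0.61532989 0.33285831 0.08150358] 0.09716668821696772
cc [246. 132.] 1 [0.62872186 0.16820447 0.065337  ] 0.06533700074826321
cc [261.38888889 138.33333333] 18 [0.6070293  0.12314243 0.08092323] 0.09916954309588855
cc [223.66666667 141.83333333] 12 [0.59467738 0.22338912 0.08420455] 0.09017365141264944
cc [220. 143.] 1 [0.59656389 0.23761281 0.06539328] 0.06539327859366928
cc [227. 148.] 1 [0.58303247 0.21796186 0.06491987] 0.06491987072902905
```

```bash
sed -i 's/P=cloud(d,C)/P=cloud(d,C); P[(d<=0)|(P[...,2]>.3)]=-1/' meas.py; python3 meas.py | head -8; python3 - <<'E'
from h import *
p,d,C=load("side"); P=cloud(d,C); P[(d<=0)|(P[...,2]>.3)]=-1
q=P[(abs(P[...,0]-.47)<.03)&(abs(P[...,1]+.315)<.03)&(P[...,2]>.035)&(P[...,2]<.1)]; print("handle",q.mean(0),q[:,:2].min(0),q[:,:2].max(0),q[:,2].max(),len(q))
k=(abs(P[...,0]-.51)<.08)&(abs(P[...,1]+.08)<.09)&(P[...,2]>.082)&(P[...,2]<.115)
q=P[k]; q=q[q[:,2]>.088]; print("stone",cv2.minAreaRect(q[:,:2].astype(np.float32)),len(q))
for _ in range(4):
    m=q.mean(0); A=np.c_[q[:,:2]-m[:2],np.ones(len(q))]; s=np.linalg.lstsq(A,q[:,2],rcond=None)[0]; r=q[:,2]-A@s; q=q[abs(r)<max(.0015,2*r.std())] 
print(s,m,r.std())
k=(abs(P[...,0]-.6)<.03)&(abs(P[...,1]-.23)<.03)&(P[...,2]>.064)&(P[...,2]<.1); q=P[k]
print("bat",len(q));
for z in np.arange(.064,.095,.006):
    w=q[(q[:,2]>=z)&(q[:,2]<z+.006)]; print(z,w.mean(0) if len(w) else 0,len(w))
E
```

```text
table 0.00013239706597389933
tap top [ 0.46586055 -0.3210854   0.08308668] 65 0.08843607049577518
tap head (array([ 0.465 , -0.3191]), array([0.0405, 0.0354]), 36.6) 108
stone (array([ 0.5128, -0.0894]), array([0.1197, 0.0454]), 76.83) 787 [ 0.51153486 -0.08944087  0.09576824]
plane [ 0.03328768 -0.01741687  0.09576824]
jaws (array([ 0.4642, -0.0795]), array([0.1171, 0.2104]), 77.62) 1070
preamp (array([0.6141, 0.229 ]), array([0.2181, 0.1312]), 87.98) 2737
bail (array([0.6139, 0.2297]), array([0.2211, 0.0132]), 87.92) 447 0.17066851115327575
handle [ 0.46090942 -0.31469018  0.06415041] [ 0.45088938 -0.32855243] [ 0.47490535 -0.30666973] 0.08709753728152791 106
stone ((0.5088673830032349, -0.0875038206577301), (0.12325596064329147, 0.04638031870126724), 77.50218200683594) 428
[ 0.01137148 -0.01374515  0.09706033] [ 0.50884209 -0.08332218  0.09706033] 0.0014158711210552051
bat 27
0.064 [0.59066737 0.23276616 0.06814647] 6
0.07 [0.59180772 0.23260835 0.07249185] 4
0.07600000000000001 [0.59081936 0.22827849 0.07836707] 7
0.08200000000000002 [0.59159071 0.22439576 0.08418663] 7
0.08800000000000002 [0.59265905 0.2247507  0.08848237] 3
0.09400000000000003 0 0
```

```bash
cat > go.py <<'E'
from h import *
import sys
# go.py x y z [yaw_deg of tool x, tilt] -> shift in tool axes
def go(t):
    s=read_state(); Rt=Rq(s["ee_rot"]); print("t",round(s["time"],2),"pos",s["tool_pos"].round(4),"x",Rt[:,0].round(3),"y",Rt[:,1].round(3),"z",Rt[:,2].round(3),"F",s["wrist_force"].round(1),"op",round(s["opening"]*.0881,4),"g",round(float(s["grip_force"]),1))
    print("d",(Rt.T@(np.array(t)-s["tool_pos"])).round(4))
if __name__=="__main__": go([float(a) for a in sys.argv[1:4]])
E
python3 go.py 0.465 -0.319 0.18
python3 - <<'E'
from h import *
p,d,C=load("top"); P=cloud(d,C); P[(d<=0)]=-1
k=(P[...,1]<-.4)&(P[...,1]>-.75)&(P[...,0]>.2)&(P[...,0]<.65)&(P[...,2]>.05)&(P[...,2]<.3)
k[:, :]&=True; k[280:]=0; q=P[k]; print(q.min(0),q.max(0))
E
```

```text
t 0.1 pos [ 0.1903 -0.5947  0.238 ] x [ 0.952  0.305 -0.   ] y [ 0.305 -0.952 -0.002] z [-0.001  0.002 -1.   ] F [-0.5  0.3  0.6] op 0.0879 g 0.0
d [ 0.3457 -0.1787  0.0582]
[ 0.28988862 -0.74997344  0.05016528] [ 0.51119402 -0.5468518   0.16698931]
```

Call:
send_rows --dp '[[0.01, -0.005, 0], [0.03, -0.015, 0], [0.04, -0.02, 0], [0.045, -0.023, 0], [0.045, -0.023, 0], [0.045, -0.023, 0], [0.045, -0.023, 0], [0.04, -0.02, 0.01], [0.03, -0.017, 0.015], [0.016, -0.01, 0.01]]' --twist '[[0, 0, 0], [0, 0, 0], [0, 0, 0], [0, 0, 0], [0, 0, 0], [0, 0, 0], [0, 0, 0], [0, 0, 0], [0, 0, 0], [0, 0, 0]]' --grip '[0.08, 0.08, 0.08, 0.08, 0.08, 0.08, 0.08, 0.08, 0.08, 0.08]' --squeeze 40

```text
time: 1.35
tool_pos: [0.4669, -0.3165, 0.2031]
ee_rot: [-0.001, 0.988, 0.156, 0.0]
wrist_force: [-0.6, -1.5, -0.2]
opening: 0.905
grip_force: 0.0
```

```bash
python3 - <<'E'
from h import *
p,d,C=shot("wrist","w1.png"); P=cloud(d,C); P[d<=0]=-1; print(proj(C,[.465,-.319,.084]))
for a,b in((.078,.09),(.04,.08),(.012,.034)):
    k=(abs(P[...,0]-.465)<.045)&(abs(P[...,1]+.319)<.045)&(P[...,2]>a)&(P[...,2]<b)
    q=P[k]; print(a,len(q), cv2.minEnclosingCircle(q[:,:2].astype(np.float32)) if len(q) else 0)
E
python3 go.py .465 -.319 .043
```

```text
(np.float64(320.7009670084451), np.float64(194.49522266663996))
0.078 539 ((0.46553167700767517, -0.32270121574401855), 0.012042565271258354)
0.04 208 ((0.4682018756866455, -0.32130932807922363), 0.011607400141656399)
0.012 652 ((0.4657514989376068, -0.32267525792121887), 0.020798273384571075)
t 1.4 pos [ 0.4678 -0.3145  0.202 ] x [0.951 0.31  0.001] y [ 0.31  -0.951 -0.004] z [-0.     0.004 -1.   ] F [ 1.3  2.  -0.4] op 0.0796 g 0.0
d [-0.0041  0.004   0.159 ]
```

View pics/w1.png

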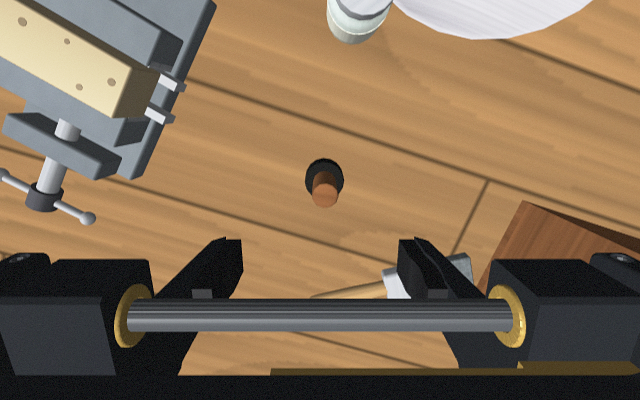

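The wrist view shows the tapper at (324,180), with circle radii of 12.0 and 20.8 mm that match the handle and head. The axis is at about (0.4655, -0.3215), and the area around it is free. Descending and closing.

Call:
send_rows --dp '[[-0.004, 0.006, 0.02], [0, 0, 0.04], [0, 0, 0.045], [0, 0, 0.035], [0, 0, 0.018], [0, 0, 0], [0, 0, 0], [0, 0, 0], [0, 0, 0], [0, 0, 0]]' --twist '[[0, 0, 0], [0, 0, 0], [0, 0, 0], [0, 0, 0], [0, 0, 0], [0, 0, 0], [0, 0, 0], [0, 0, 0], [0, 0, 0], [0, 0, 0]]' --grip '[0.08, 0.08, 0.08, 0.08, 0.08, 0.08, 0.04, 0.015, 0.015, 0.015]' --squeeze 45

```text
time: 2.65
tool_pos: [0.4638, -0.3263, 0.0462]
ee_rot: [0.0, 0.988, 0.154, 0.0]
wrist_force: [-0.1, 0.1, 0.1]
opening: 0.477
grip_force: 0.0
```

```bash
python3 go.py .465 -.3215 .043
```

```text
t 2.65 pos [ 0.4638 -0.3263  0.0462] x [0.952 0.305 0.   ] y [ 0.305 -0.952  0.001] z [ 0.001 -0.    -1.   ] F [-0.1  0.1  0.1] op 0.042 g 0.0
d [ 0.0027 -0.0042  0.0032]
```

Call:
send_rows --dp '[[0.0025, -0.004, 0.003], [0, 0, 0], [0, 0, 0], [0, 0, 0], [0, 0, 0], [0, 0, 0]]' --twist '[[0, 0, 0], [0, 0, 0], [0, 0, 0], [0, 0, 0], [0, 0, 0], [0, 0, 0]]' --grip '[0.04, 0.015, 0.015, 0.015, 0.015, 0.015]'

```text
time: 3.4
tool_pos: [0.4645, -0.3216, 0.0426]
ee_rot: [-0.0, 0.988, 0.154, -0.0]
wrist_force: [0.2, -0.9, -2.1]
opening: 0.26
grip_force: 45.1
```

```bash
python3 go.py .511 -.088 .16
```

```text
t 3.4 pos [ 0.4645 -0.3216  0.0426] x [ 0.952  0.305 -0.   ] y [ 0.305 -0.952 -0.   ] z [-0.  0. -1.] F [ 0.2 -0.9 -2.1] op 0.0229 g 45.1
d [ 0.1155 -0.2084 -0.1174]
```

Call:
send_rows --dp '[[0, 0, -0.03], [0, 0, -0.05], [0.01, -0.02, -0.04], [0.02, -0.035, -0.017], [0.02, -0.038, 0], [0.02, -0.038, 0], [0.02, -0.038, 0], [0.018, -0.029, 0], [0.0075, -0.0104, 0], [0, 0, 0]]' --twist '[[0, 0, 0], [0, 0, 0], [0, 0, 0], [0, 0, 0], [0, 0, 0], [0, 0, 0], [0, 0, 0], [0, 0, 0], [0, 0, 0], [0, 0, 0]]' --grip '[0.015, 0.015, 0.015, 0.015, 0.015, 0.015, 0.015, 0.015, 0.015, 0.015]'

```text
time: 4.65
tool_pos: [0.5112, -0.0881, 0.1797]
ee_rot: [0.0, 0.988, 0.155, -0.0]
wrist_force: [-0.3, -0.5, -2.1]
opening: 0.258
grip_force: 45.2
```

```bash
python3 - <<'E'
from h import *
grab_frame("top")
p,d,C=shot("wrist","w2.png"); P=cloud(d,C); P[d<=0]=-1
p2,d2,C2=shot("side","s2.png")
hsv=cv2.cvtColor(p,cv2.COLOR_RGB2HSV)
k=(abs(P[...,0]-.511)<.09)&(abs(P[...,1]+.088)<.09)&(P[...,2]>.085)&(P[...,2]<.115)
q=P[k]; print(len(q),q.mean(0), cv2.minAreaRect(q[:,:2].astype(np.float32)))
E
python3 go.py .511 -.088 .18
```

```text
6090 [ 0.51961471 -0.08113276  0.09641152] ((0.5114288926124573, -0.08967730402946472), (0.1196436882019043, 0.04434088617563248), 77.2130126953125)
t 4.8 pos [ 0.5106 -0.0902  0.1797] x [ 0.953  0.302 -0.001] y [ 0.302 -0.953  0.001] z [-0.001 -0.001 -1.   ] F [ 0.2  0.5 -2.1] op 0.0228 g 45.2
d [ 0.0011 -0.002  -0.0003]
```

View pics/w2.png

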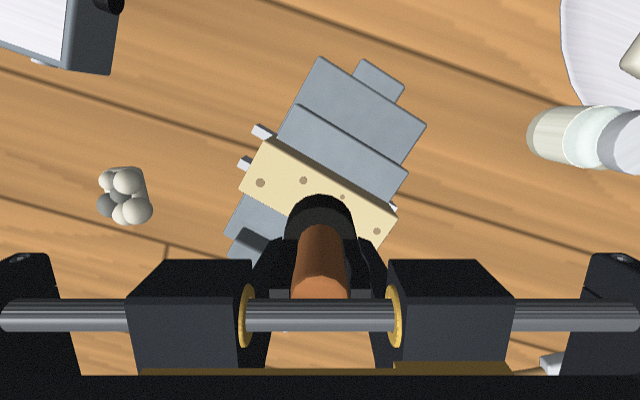

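The wrist view shows the tapper upright in the grip, with its head at (320,215) over the bar. The bar measures 119.6 x 44.3 mm, centred at (0.5114, -0.0893) with yaw -12.8°. First press is at the middle.

```bash
python3 - <<'E'
from h import *
p,d,C=load("wrist"); P=cloud(d,C); P[d<=0]=-1
yv=np.array([.2216,.975]); xv=np.array([.975,-.2216])
r=P[...,:2]-[.5114,-.0893]; a=r@yv; b=r@xv
k=(abs(a)<.056)&(abs(b)<.02)&(P[...,2]>.085)&(P[...,2]<.115)
k&=cv2.cvtColor(p,cv2.COLOR_RGB2HSV)[...,1]>50
A=np.c_[a[k],b[k],np.ones(k.sum())]; z=P[k][:,2]; s=np.linalg.lstsq(A,z,rcond=None)[0]; w=abs(z-A@s)<.002
print(np.linalg.lstsq(A[w],z[w],rcond=None)[0],w.sum())
E
```

```text
[-1.18220616e-02 -3.31287363e-05  9.69576835e-02] 4784
```

Call:
send_rows --dp '[[0, 0.001, 0.012], [0, 0, 0.015], [0, 0, 0.008], [0, 0, 0.001], [0, 0, 0.001], [0, 0, 0.001]]' --twist '[[0, 0, 0], [0, 0, 0], [0, 0, 0], [0, 0, 0], [0, 0, 0], [0, 0, 0]]' --grip '[0.015, 0.015, 0.015, 0.015, 0.015, 0.015]'

```text
time: 5.55
tool_pos: [0.5117, -0.0889, 0.142]
ee_rot: [0.0, 0.988, 0.154, 0.0]
wrist_force: [0.2, 0.5, -2.2]
opening: 0.263
grip_force: 45.2
```

Call:
send_rows --dp '[[0, 0, 0.001], [0, 0, 0.001], [0, 0, 0.001], [0, 0, 0]]' --twist '[[0, 0, 0], [0, 0, 0], [0, 0, 0], [0, 0, 0]]' --grip '[0.015, 0.015, 0.015, 0.015]'

```text
time: 6.05
tool_pos: [0.5116, -0.0889, 0.1389]
ee_rot: [0.0, 0.988, 0.154, 0.0]
wrist_force: [-1.3, 0.9, -0.7]
opening: 0.261
grip_force: 45.3
```

Call:
send_rows --dp '[[0, 0, 0.001], [0, 0, 0.001], [0, 0, 0]]' --twist '[[0, 0, 0], [0, 0, 0], [0, 0, 0]]' --grip '[0.015, 0.015, 0.015]'

```text
time: 6.42
tool_pos: [0.5116, -0.0889, 0.1367]
ee_rot: [0.0, 0.988, 0.154, 0.0]
wrist_force: [0.1, -0.3, 1.6]
opening: 0.257
grip_force: 45.3
```

Call:
send_rows --dp '[[0, 0, 0.001], [0, 0, 0.001]]' --twist '[[0, 0, 0], [0, 0, 0]]' --grip '[0.015, 0.015]'

```text
time: 6.68
tool_pos: [0.5118, -0.0888, 0.1349]
ee_rot: [0.0, 0.988, 0.154, 0.0]
wrist_force: [-1.3, 0.8, 9.7]
opening: 0.263
grip_force: 45.1
```

Call:
send_rows --dp '[[0, 0, 0.001], [0, 0, 0]]' --twist '[[0, 0, 0], [0, 0, 0]]' --grip '[0.015, 0.015]'

```text
time: 6.92
tool_pos: [0.5117, -0.0893, 0.1346]
ee_rot: [0.0, 0.988, 0.154, 0.0]
wrist_force: [-1.9, 0.7, 10.4]
opening: 0.261
grip_force: 45.2
```

Call:
send_rows --dp '[[0, 0, 0.001], [0, 0, 0], [0, 0, 0]]' --twist '[[0, 0, 0], [0, 0, 0], [0, 0, 0]]' --grip '[0.015, 0.015, 0.015]'

```text
time: 7.3
tool_pos: [0.5116, -0.0895, 0.1344]
ee_rot: [0.001, 0.988, 0.154, 0.001]
wrist_force: [-3.9, 0.2, 18.5]
opening: 0.26
grip_force: 45.3
```

Call:
send_rows --dp '[[0, 0, -0.008], [-0.01, 0.017, 0], [-0.0104, 0.0174, 0], [0, 0, 0], [0, 0, 0.003], [0, 0, 0.001], [0, 0, 0]]' --twist '[[0, 0, 0], [0, 0, 0], [0, 0, 0], [0, 0, 0], [0, 0, 0], [0, 0, 0], [0, 0, 0]]' --grip '[0.015, 0.015, 0.015, 0.015, 0.015, 0.015, 0.015]'

```text
time: 8.18
tool_pos: [0.5026, -0.127, 0.1365]
ee_rot: [-0.0, 0.988, 0.155, -0.0]
wrist_force: [0.4, -0.1, -2.6]
opening: 0.261
grip_force: 45.2
```

Call:
send_rows --dp '[[0, 0, 0.001], [0, 0, 0.001], [0, 0, 0]]' --twist '[[0, 0, 0], [0, 0, 0], [0, 0, 0]]' --grip '[0.015, 0.015, 0.015]'

```text
time: 8.55
tool_pos: [0.5025, -0.1279, 0.1347]
ee_rot: [0.0, 0.988, 0.154, -0.0]
wrist_force: [0.5, 0.3, -2.2]
opening: 0.258
grip_force: 45.2
```

Call:
send_rows --dp '[[0, 0, 0.001], [0, 0, 0.001], [0, 0, 0]]' --twist '[[0, 0, 0], [0, 0, 0], [0, 0, 0]]' --grip '[0.015, 0.015, 0.015]'

```text
time: 8.93
tool_pos: [0.5027, -0.1281, 0.1344]
ee_rot: [0.0, 0.988, 0.154, 0.001]
wrist_force: [-2.7, 0.8, 15.5]
opening: 0.26
grip_force: 45.3
```

Call:
send_rows --dp '[[0, 0, -0.008], [0.014, -0.023, 0], [0.014, -0.023, 0], [0.0128, -0.0228, 0], [0, 0, 0.002], [0, 0, 0.002], [0, 0, 0.002], [0, 0, 0]]' --twist '[[0, 0, 0], [0, 0, 0], [0, 0, 0], [0, 0, 0], [0, 0, 0], [0, 0, 0], [0, 0, 0], [0, 0, 0]]' --grip '[0.015, 0.015, 0.015, 0.015, 0.015, 0.015, 0.015, 0.015]'

```text
time: 9.93
tool_pos: [0.5202, -0.0511, 0.1346]
ee_rot: [0.0, 0.988, 0.153, -0.0]
wrist_force: [0.4, -0.9, -2.0]
opening: 0.259
grip_force: 45.3
```

Call:
send_rows --dp '[[0, 0, 0.001], [0, 0, 0.001], [0, 0, 0]]' --twist '[[0, 0, 0], [0, 0, 0], [0, 0, 0]]' --grip '[0.015, 0.015, 0.015]'

```text
time: 10.3
tool_pos: [0.5204, -0.051, 0.1344]
ee_rot: [0.001, 0.988, 0.154, 0.0]
wrist_force: [-3.6, -1.7, 13.7]
opening: 0.261
grip_force: 45.3
```

Call:
send_rows --dp '[[0, 0, 0.0003], [0, 0, 0], [0, 0, 0]]' --twist '[[0, 0, 0], [0, 0, 0], [0, 0, 0]]' --grip '[0.015, 0.015, 0.015]'

```text
time: 10.68
tool_pos: [0.5204, -0.051, 0.1343]
ee_rot: [0.001, 0.988, 0.154, 0.0]
wrist_force: [-4.7, -2.0, 17.6]
opening: 0.26
grip_force: 45.4
```

Call:
send_rows --dp '[[0, 0, -0.008], [-0.014, 0.023, 0], [-0.014, 0.023, 0], [-0.0128, 0.0228, 0], [0, 0, 0.003], [0, 0, 0.003], [0, 0, 0.001], [0, 0, 0.0009], [0, 0, 0], [0, 0, 0]]' --twist '[[0, 0, 0], [0, 0, 0], [0, 0, 0], [0, 0, 0], [0, 0, 0], [0, 0, 0], [0, 0, 0], [0, 0, 0], [0, 0, 0], [0, 0, 0]]' --grip '[0.015, 0.015, 0.015, 0.015, 0.015, 0.015, 0.015, 0.015, 0.015, 0.015]'

```text
time: 11.92
tool_pos: [0.503, -0.1272, 0.1344]
ee_rot: [0.0, 0.988, 0.155, 0.001]
wrist_force: [-4.6, -1.2, 17.7]
opening: 0.261
grip_force: 45.4
```

Both ends are tight at about 19 N and the same height. Lifting, going back over the tapper's place, and checking the bar on the way.

Call:
send_rows --dp '[[0, 0, -0.015], [0, 0, -0.035], [-0.01, 0.03, -0.01], [-0.022, 0.04, 0], [0, 0, 0], [0, 0, 0]]' --twist '[[0, 0, 0], [0, 0, 0], [0, 0, 0], [0, 0, 0], [0, 0, 0], [0, 0, 0]]' --grip '[0.015, 0.015, 0.015, 0.015, 0.015, 0.015]'

```text
time: 12.68
tool_pos: [0.4938, -0.203, 0.1926]
ee_rot: [-0.001, 0.988, 0.155, 0.0]
wrist_force: [0.1, 0.2, -1.5]
opening: 0.258
grip_force: 45.3
```

```bash
python3 - <<'E'
from h import *
yv=np.array([.2216,.975]); xv=np.array([.975,-.2216])
for n in("wrist","side","top"):
    p,d,C=shot(n,n+"3.png"); P=cloud(d,C); P[d<=0]=-1
    r=P[...,:2]-[.5114,-.0893]; a=r@yv; b=r@xv
    k=(abs(a)<.056)&(abs(b)<.019)&(P[...,2]>.08)&(P[...,2]<.105)
    A=np.c_[a[k],b[k],np.ones(k.sum())]; z=P[k][:,2]; s=np.linalg.lstsq(A,z,rcond=None)[0]; w=abs(z-A@s)<.002
    print(n,np.linalg.lstsq(A[w],z[w],rcond=None)[0].round(4),w.sum(),a[k].min(),a[k].max())
E
python3 go.py .465 -.3215 .20
```

```text
wrist [-0.0014  0.001   0.0921] 7172 -0.05598758186542227 0.05599419198683967
side [ 0.0044 -0.0202  0.0926] 243 -0.0559872243010351 0.055231506293270484
top [0.0093 0.0097 0.0915] 321 -0.04688105814386094 0.05588710010177602
t 12.82 pos [ 0.4939 -0.2025  0.1925] x [0.952 0.308 0.   ] y [ 0.308 -0.952 -0.001] z [ 0.     0.001 -1.   ] F [-0.7  0.5 -2.1] op 0.023 g 45.3
d [-0.0641  0.1044 -0.0077]
```

The wrist depth puts the bar top at 92.1 mm, level to 1.4 mrad, so it is bedded. Now I'll set the tapper back where it stood.

Call:
send_rows --dp '[[-0.012, 0.02, 0], [-0.02, 0.034, 0.01], [-0.02, 0.034, 0.03], [-0.012, 0.016, 0.035], [0, 0, 0.035], [0, 0, 0.025], [0, 0, 0.01], [0, 0, 0.0025], [0, 0, 0], [0, 0, 0]]' --twist '[[0, 0, 0], [0, 0, 0], [0, 0, 0], [0, 0, 0], [0, 0, 0], [0, 0, 0], [0, 0, 0], [0, 0, 0], [0, 0, 0], [0, 0, 0]]' --grip '[0.015, 0.015, 0.015, 0.015, 0.015, 0.015, 0.015, 0.015, 0.015, 0.015]'

```text
time: 14.08
tool_pos: [0.4648, -0.3232, 0.046]
ee_rot: [0.001, 0.988, 0.154, 0.001]
wrist_force: [-0.5, 0.1, -2.3]
opening: 0.265
grip_force: 45.4
```

Call:
send_rows --dp '[[0, 0, 0.002], [0, 0, 0.0013], [0, 0, 0.0005], [0, 0, 0]]' --twist '[[0, 0, 0], [0, 0, 0], [0, 0, 0], [0, 0, 0]]' --grip '[0.015, 0.015, 0.015, 0.015]'

```text
time: 14.58
tool_pos: [0.4644, -0.3232, 0.0425]
ee_rot: [0.001, 0.988, 0.154, 0.0]
wrist_force: [-1.5, -0.0, 7.7]
opening: 0.26
grip_force: 45.3
```

Standing on the table. Opening, then lifting straight up.

Call:
send_rows --dp '[[0, 0, 0], [0, 0, 0], [0, 0, 0], [0, 0, 0], [0, 0, 0], [0, 0, -0.015], [0, 0, -0.04], [0, 0, -0.05], [0, 0, -0.05], [0, 0, -0.03]]' --twist '[[0, 0, 0], [0, 0, 0], [0, 0, 0], [0, 0, 0], [0, 0, 0], [0, 0, 0], [0, 0, 0], [0, 0, 0], [0, 0, 0], [0, 0, 0]]' --grip '[0.03, 0.045, 0.06, 0.075, 0.08, 0.08, 0.08, 0.08, 0.08, 0.08]'

```text
time: 15.82
tool_pos: [0.4648, -0.3234, 0.23]
ee_rot: [0.001, 0.988, 0.154, 0.002]
wrist_force: [-0.2, -0.1, -0.1]
opening: 0.905
grip_force: 0.0
```

```bash
python3 go.py .465 -.3215 .20; python3 - <<'E'
from h import *
for n in("wrist","top"):
    p,d,C=shot(n,n+"4.png"); P=cloud(d,C); P[d<=0]=-1
    for a,b in((.078,.09),(.012,.034)):
        k=(abs(P[...,0]-.465)<.04)&(abs(P[...,1]+.321)<.04)&(P[...,2]>a)&(P[...,2]<b); q=P[k]
        print(n,a,len(q),cv2.minEnclosingCircle(q[:,:2].astype(np.float32)) if len(q) else 0)
E
```

```text
t 15.82 pos [ 0.4648 -0.3234  0.23  ] x [0.952 0.305 0.003] y [ 0.305 -0.952  0.003] z [ 0.004 -0.002 -1.   ] F [-0.2 -0.1 -0.1] op 0.0797 g 0.0
d [ 0.0007 -0.0018  0.03  ]
wrist 0.078 461 ((0.4650777280330658, -0.3240891098976135), 0.011907794512808323)
wrist 0.012 556 ((0.46524736285209656, -0.32422763109207153), 0.020945873111486435)
top 0.078 0 0
top 0.012 49 ((0.4633881747722626, -0.32212358713150024), 0.020728252828121185)
```

The tapper stands upright at (0.465, -0.324) and is free. Next is the transit to the preamp.

Call:
send_rows --dp '[[0.006, -0.014, -0.005], [0.016, -0.035, -0.01], [0.022, -0.048, -0.005], [0.024, -0.052, 0], [0.024, -0.052, 0], [0.024, -0.052, 0], [0.024, -0.052, 0], [0.024, -0.052, 0], [0.022, -0.05, 0], [0.016, -0.036, 0]]' --twist '[[0, 0, 0], [0, 0, 0], [0, 0, 0], [0, 0, 0], [0, 0, 0], [0, 0, 0], [0, 0, 0], [0, 0, 0], [0, 0, 0], [0, 0, 0]]' --grip '[0.07, 0.06, 0.05, 0.05, 0.05, 0.05, 0.05, 0.05, 0.05, 0.05]'

```text
time: 17.18
tool_pos: [0.5195, 0.1645, 0.2451]
ee_rot: [-0.0, 0.988, 0.156, -0.001]
wrist_force: [0.1, -0.7, -0.0]
opening: 0.565
grip_force: 0.0
```

```bash
python3 go.py .53 .22 .25; python3 -c "
from h import *
print(np.array(get_calibration('wrist')['T_tool_cam']).round(3).tolist()); print(read_state()['joint_pos'].round(2))"
```

```text
t 17.18 pos [0.5195 0.1645 0.2451] x [ 0.951  0.309 -0.003] y [ 0.309 -0.951 -0.001] z [-0.003  0.    -1.   ] F [ 0.1 -0.7 -0. ] op 0.0498 g 0.0
d [ 0.0271 -0.0496 -0.0049]
[[-0.001, -0.958, -0.286, 0.072], [1.0, -0.001, 0.001, 0.001], [-0.001, -0.286, 0.958, -0.146], [0.0, 0.0, 0.0, 1.0]]
[-0.32  0.57 -0.11  1.8   0.09  0.77 -1.74]
```

Call:
send_rows --dp '[[0.012, -0.02, 0], [0.01, -0.018, 0], [0.005, -0.012, 0], [0, 0, 0], [0, 0, 0], [0, 0, 0], [0, 0, 0], [0, 0, 0], [0, 0, 0], [0, 0, 0]]' --twist '[[0, 0, 0], [0, 0, 0], [0, 0, 10], [0, 0, 9.8], [0, 8, 0], [0, 8, 0], [0, 8, 0], [0, 8, 0], [0, 8, 0], [0, 0, 0]]' --grip '[0.05, 0.05, 0.05, 0.05, 0.05, 0.05, 0.05, 0.05, 0.05, 0.05]'

```text
time: 18.42
tool_pos: [0.5439, 0.2425, 0.2886]
ee_rot: [0.025, 0.949, -0.02, 0.313]
wrist_force: [0.1, 0.1, -0.1]
opening: 0.565
grip_force: 0.0
```

```bash
python3 - <<'E'
from h import *
print(read_state()['joint_pos'].round(2))
grab_frame("top")
p,d,C=shot("wrist","w5.png"); P=cloud(d,C); P[d<=0]=-1
k=(abs(P[...,0]-.596)<.03)&(abs(P[...,1]-.229)<.035)&(P[...,2]>.064)&(P[...,2]<.1); q=P[k]
for z in np.arange(.064,.095,.006):
    w=q[(q[:,2]>=z)&(q[:,2]<z+.006)]; print(z.round(3),w.mean(0).round(4) if len(w) else 0,len(w))
k=(abs(P[...,0]-.614)<.09)&(abs(P[...,1]-.229)<.13)&(P[...,2]>.14)&(P[...,2]<.18); q=P[k]; print("bail",len(q),q.mean(0) if len(q) else 0, cv2.minAreaRect(q[:,:2].astype(np.float32)) if len(q) else 0)
print(proj(C,[.596,.219,.087]))
E
python3 go.py .604 .22 .074
```

```text
[-1.22  0.6   0.77  2.15  0.4   0.04 -2.65]
0.064 [0.5935 0.2308 0.0669] 11
0.07 [0.5937 0.2285 0.0729] 12
0.076 [0.5934 0.2268 0.0794] 9
0.082 [0.5934 0.2218 0.0859] 39
0.088 [0.5943 0.2218 0.0887] 10
0.094 0 0
bail 2916 [0.61095927 0.23263536 0.16417164] ((0.6121176481246948, 0.23038046061992645), (0.22176320850849152, 0.012407324276864529), 88.1343994140625)
(np.float64(327.47223425695597), np.float64(238.395579554344))
t 18.52 pos [0.5444 0.2381 0.2878] x [ 0.805 -0.028  0.592] y [-0.06  -0.998  0.035] z [ 0.59  -0.064 -0.805] F [-0.  -0.4 -0.3] op 0.0501 g 0.0
d [-0.0781  0.007   0.2084]
```

View pics/w5.png

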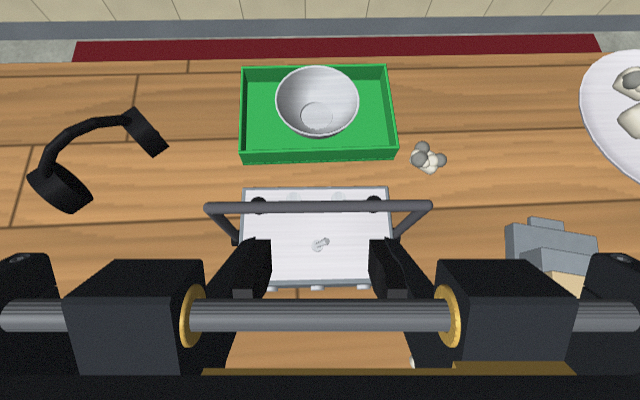

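The wrist view shows the bat at about (320,243), leaning -y with its tip near (0.594, 0.220, 0.088), and the bail is clear. However, j6 and j7 are at their limits in this roll. I'll fit a small kinematic model and pick a comfortable roll and tilt from it.

```bash
cat > kin.py <<'E'
from h import *
from scipy.optimize import least_squares
lo=np.array([-3.01,-.46,-1.47,.13,-1,.04,-2.66]); hi=np.array([3.01,2.08,1.51,2.56,4.14,2.09,2.66])
def fk(q,L,c=0):
    r=R.identity(); p=np.zeros(3); ax="zyzyzyz"
    for i in range(7):
        r=r*R.from_euler(ax[i],-q[i] if i%2==0 else q[i])
        if i in(0,2,4,6): p=p+r.apply([L[4] if i==2 else (L[5] if i==4 else 0),0,L[i//2]])
    return p,r*R.from_euler("z",c)
Q=np.array([[1.29479694,.68989727,-.19451964,1.5662329,.15730277,.90250506,-.2150722]])
X=[([0.19032646,-0.59472023,0.2379939],[-8.04016996e-04,9.88018603e-01,1.54332621e-01,-1.88231013e-04])]
s=read_state(); Q=np.vstack([Q,s["joint_pos"]]); X.append((s["tool_pos"],s["ee_rot"]))
Q=np.vstack([Q,[-.32,.57,-.11,1.8,.09,.77,-1.74]]); X.append(([.5195,.1645,.2451],[0,.988,.156,-.001]))
def res(L):
    o=[]
    for q,(p,e) in zip(Q,X):
        P,r=fk(q,L,L[6]); o+=list(P-p)+list((r.inv()*R.from_matrix(Rq(e))).as_rotvec()*.3)
    return np.array(o)
best=min((least_squares(res,[.3,.4,.4,.3,0,0,c]) for c in(0,1.57,3.14,-1.57)),key=lambda b:b.cost); L=best.x
if __name__=="__main__": print(L.round(4),best.fun.reshape(-1,6).round(4).tolist())
E
python3 kin.py
```

```text
[ 0.3773  0.7598  0.4393  0.5232 -0.186   0.0591  1.569 ] [[0.0225, -0.0103, -0.0009, 0.0, -0.0, 0.0005], [-0.0013, 0.0063, 0.0074, -0.0, 0.0, 0.0005], [-0.0313, 0.0166, -0.0065, 0.0009, -0.0026, -0.0011]]
```

Call:
send_rows --dp '[[0, 0, 0], [0, 0, 0], [0, 0, 0], [0, 0, 0], [0, 0, 0], [0, 0, 0]]' --twist '[[0, -8, 0], [0, -8, 0], [0, -8, 0], [0, -8, 0], [0, -8, 0], [0, 0, 0]]' --grip '[0.05, 0.05, 0.05, 0.05, 0.05, 0.05]'

```text
time: 19.27
tool_pos: [0.548, 0.2338, 0.2857]
ee_rot: [0.017, 0.999, -0.035, -0.025]
wrist_force: [0.2, -0.4, 0.2]
opening: 0.57
grip_force: 0.0
```

```bash
python3 -c "
from h import *
import pickle,os
s=read_state(); f='/tmp/log.pkl'; l=pickle.load(open(f,'rb')) if os.path.exists(f) else []
l.append((s['joint_pos'],s['tool_pos'],s['ee_rot'])); pickle.dump(l,open(f,'wb')); print(s['joint_pos'].round(2))"; python3 go.py .53 .22 .25
```

```text
[-0.46  0.62 -0.04  1.54  0.03  1.04 -2.15]
t 19.27 pos [0.548  0.2338 0.2857] x [ 0.996 -0.071 -0.049] y [-0.07  -0.997  0.035] z [-0.051 -0.031 -0.998] F [ 0.2 -0.4  0.2] op 0.0502 g 0.0
d [-0.0152  0.0138  0.037 ]
```

Call:
send_rows --dp '[[-0.002, 0, 0], [-0.002, 0, 0], [-0.002, 0, 0], [-0.002, 0, 0], [0, 0, 0], [0, 0, 0], [0, 0, 0], [0, 0, 0], [0, 0, 0], [0, 0, 0]]' --twist '[[0, 0, -10.5], [0, 0, -10.5], [0, 0, -10.5], [0, 0, -10.5], [0, 0, -10.5], [0, 0, -10.5], [0, 0, -10.5], [0, 0, -10.5], [0, 0, -10.5], [0, 0, -10.5]]' --grip '[0.05, 0.05, 0.05, 0.05, 0.05, 0.05, 0.05, 0.05, 0.05, 0.05]'

```text
time: 20.52
tool_pos: [0.5363, 0.2357, 0.2868]
ee_rot: [-0.009, 0.63, 0.776, -0.028]
wrist_force: [-0.6, -0.0, -1.0]
opening: 0.564
grip_force: 0.0
```

Call:
send_rows --dp '[[0, 0, 0], [0, 0, 0], [0, 0, 0], [0, 0, 0], [0, 0, 0], [0, 0, 0], [0, 0, 0], [0, 0, 0]]' --twist '[[0, 0, -10.5], [0, 0, -10.5], [0, 0, -10.5], [0, 0, -10.5], [0, 0, -10.5], [0, 0, -10.5], [0, 0, -10.5], [0, 0, 0]]' --grip '[0.05, 0.05, 0.05, 0.05, 0.05, 0.05, 0.05, 0.05]'

```text
time: 21.52
tool_pos: [0.5365, 0.2359, 0.2866]
ee_rot: [-0.025, 0.045, 0.999, -0.017]
wrist_force: [0.0, -0.4, 0.6]
opening: 0.566
grip_force: 0.0
```

```bash
cat > log.py <<'E'
from h import *
import pickle,os
s=read_state(); f='/tmp/log.pkl'; l=pickle.load(open(f,'rb')) if os.path.exists(f) else []
l.append((s['joint_pos'],s['tool_pos'],s['ee_rot'])); pickle.dump(l,open(f,'wb')); print(s['joint_pos'].round(2))
E
python3 log.py; python3 go.py .53 .22 .25
python3 - <<'E'
import re
t=open('kin.py').read()
t=t[:t.index('def fk')]+'''
def fk(q,L):
    p=np.zeros(3); r=R.identity()
    for i in range(7):
        r=r*R.from_euler("zyzyzyz"[i],-q[i] if i%2==0 else q[i]); p=p+r.apply([L[4+i] if i<6 else 0,0,L[i//2] if i%2==0 else 0])
    return p,r*R.from_euler("z",np.pi/2)
import pickle
D=pickle.load(open('/tmp/log.pkl','rb'))+[(np.array([1.29479694,.68989727,-.19451964,1.5662329,.15730277,.90250506,-.2150722]),np.array([0.19032646,-0.59472023,0.2379939]),[-8.04e-04,.988018603,.154332621,-1.88e-04]),
(np.array([-.32,.57,-.11,1.8,.09,.77,-1.74]),np.array([.5195,.1645,.2451]),[0,.988,.156,-.001]),(np.array([-1.22,.6,.77,2.15,.4,.04,-2.65]),np.array([.5439,.2425,.2886]),[.025,.949,-.02,.313])]
def res(L): return np.ravel([fk(q,L)[0]-p for q,p,e in D]+[1e-3*np.pad(L[4:],(0,2)).reshape(-1,3)[0]*0])
b=least_squares(lambda L:np.r_[res(L),.02*np.array(L[4:])],[.3,.4,.4,.3]+[0]*6); L=b.x
if __name__=="__main__": print(L.round(3),res(L).reshape(-1,3).round(4).tolist())
'''
open('kin.py','w').write(t)
E
python3 kin.py
```

```text
[-0.02  0.74 -0.91  1.55  0.59  1.22  0.44]
t 21.52 pos [0.5365 0.2359 0.2866] x [-0.995  0.09   0.048] y [ 0.088  0.995 -0.037] z [-0.051 -0.032 -0.998] F [ 0.  -0.4  0.6] op 0.0499 g 0.0
d [ 0.0033 -0.0151  0.0373]Traceback (most recent call last):
  File "kin.py", line 14, in <module>
    b=least_squares(lambda L:np.r_[res(L),.02*np.array(L[4:])],[.3,.4,.4,.3]+[0]*6); L=b.x
    return func(*args, **kwargs)
    vector_fun = VectorFunction(
        fun_wrapped,
    ...<6 lines>...
        workers=workers
    )
    self._update_fun()
    ~~~~~~~~~~~~~~~~^^
    self.f = self.fun_wrapped(xp_copy(self.x))
             ~~~~~~~~~~~~~~~~^^^^^^^^^^^^^^^^^
    return np.atleast_1d(self.fun(x))
                         ~~~~~~~~^^^
    return self.f(x, *self.args, **self.kwargs)
           ~~~~~~^^^^^^^^^^^^^^^^^^^^^^^^^^^^^^
  File "kin.py", line 14, in <lambda>
    b=least_squares(lambda L:np.r_[res(L),.02*np.array(L[4:])],[.3,.4,.4,.3]+[0]*6); L=b.x
                                   ~~~^^^
  File "kin.py", line 13, in res
    def res(L): return np.ravel([fk(q,L)[0]-p for q,p,e in D]+[1e-3*np.pad(L[4:],(0,2)).reshape(-1,3)[0]*0])
                                                                    ~~~~~~~~~~~~~~~~~~~~~~~~~~~^^^^^^
ValueError: cannot reshape array of size 8 into shape (3)
```

```bash
sed -i 's/+\[1e-3\*np.pad.*$/)/; s/for q,p,e in D\])\?)$/for q,p,e in D])/' kin.py; sed -i 's/^def res.*/def res(L): return np.ravel([fk(q,L)[0]-p for q,p,e in D])/' kin.py
cat >> kin.py <<'E'
def target(tilt,sgn,lean=0):
    t=np.radians(tilt); a=np.radians(-2+lean); f=np.array([np.cos(a),np.sin(a),0]); z=np.sin(t)*f-np.cos(t)*np.array([0,0,1]); y=sgn*np.array([-np.sin(a),np.cos(a),0]); return R.from_matrix(np.c_[np.cross(y,z),y,z])
def ik(p,r,n=40,seed=0,q0=None):
    g=np.random.default_rng(seed); best=None; out=[]
    m=(lo+hi)/2
    for i in range(n):
        s=g.uniform(lo+.05,hi-.05) if q0 is None else q0
        f=lambda q:np.r_[(fk(q,L)[0]-p)*10,(fk(q,L)[1].inv()*r).as_rotvec()*3,.02*(q-m)/(hi-lo)]
        b=least_squares(f,s,bounds=(lo+.02,hi-.02)); out.append((b.cost,b.x,np.linalg.norm(fk(b.x,L)[0]-p)))
        if q0 is not None: break
    return sorted(out,key=lambda o:o[0])
if __name__=="__main__":
    for sg in(1,-1):
        for tl in(36,40,44):
            o=ik(np.array([.604,.22,.074]),target(tl,sg),12); print(sg,tl,[(round(a,4),x.round(2).tolist(),round(e,4)) for a,x,e in o[:2]])
E
python3 kin.py
```

```text
[ 0.622  0.451  0.39   0.394  0.019  0.135 -0.038 -0.019  0.066  0.037] [[-0.016, 0.0388, -0.0012], [0.0069, -0.0137, 0.0018], [0.0243, 0.0167, -0.0027], [-0.0063, 0.0305, -0.0006], [-0.0007, -0.0037, 0.0027]]
1 36 [(np.float64(0.0001), [-0.32, 1.09, -0.61, 2.33, 2.23, 1.15, -1.27], np.float64(0.0)), (np.float64(0.0001), [-0.32, 1.09, -0.61, 2.33, 2.23, 1.15, -1.27], np.float64(0.0))]
1 40 [(np.float64(0.0001), [-0.38, 1.13, -0.53, 2.36, 2.3, 1.23, -1.39], np.float64(0.0)), (np.float64(0.0001), [-0.38, 1.13, -0.53, 2.36, 2.3, 1.23, -1.39], np.float64(0.0))]
1 44 [(np.float64(0.0001), [-0.44, 1.17, -0.46, 2.38, 2.36, 1.31, -1.49], np.float64(0.0)), (np.float64(0.0001), [-0.44, 1.17, -0.46, 2.38, 2.36, 1.31, -1.49], np.float64(0.0))]
-1 36 [(np.float64(0.0001), [-0.57, 1.04, -0.15, 2.41, 2.52, 0.95, 1.46], np.float64(0.0)), (np.float64(0.0001), [-0.57, 1.04, -0.15, 2.41, 2.52, 0.95, 1.46], np.float64(0.0))]
-1 40 [(np.float64(0.0001), [-0.64, 1.09, -0.08, 2.42, 2.56, 1.04, 1.36], np.float64(0.0)), (np.float64(0.0001), [-0.64, 1.09, -0.08, 2.42, 2.56, 1.04, 1.36], np.float64(0.0))]
-1 44 [(np.float64(0.0001), [-0.7, 1.15, -0.02, 2.43, 2.58, 1.13, 1.26], np.float64(0.0)), (np.float64(0.0001), [-0.7, 1.15, -0.02, 2.43, 2.58, 1.13, 1.26], np.float64(0.0))]
```

```bash
python3 - <<'E'
t=open('kin.py').read()
t=t.replace('p=p+r.apply([L[4+i] if i<6 else 0,0,L[i//2] if i%2==0 else 0])','p=p+r.apply([0,L[4+i//2] if i%2==0 and i<6 else 0,L[i//2] if i%2==0 else 0])').replace('+[0]*6)','+[0]*3)').replace('.02*np.array','.003*np.array')
open('kin.py','w').write(t)
E
python3 kin.py
```

```text
[ 0.347  0.562  0.344  0.326 -0.018 -0.026 -0.002] [[-0.0011, 0.0001, -0.0007], [-0.0002, 0.0007, -0.0002], [0.0004, 0.0009, -0.0006], [0.0024, -0.0014, 0.0017], [0.0, 0.0003, -0.0002]]
1 36 [(np.float64(0.0), [-0.27, 0.98, -0.53, 2.15, 2.15, 0.89, -1.05], np.float64(0.0)), (np.float64(0.0), [-0.27, 0.98, -0.53, 2.15, 2.15, 0.89, -1.05], np.float64(0.0))]
1 40 [(np.float64(0.0), [-0.32, 1.0, -0.48, 2.19, 2.24, 0.97, -1.18], np.float64(0.0)), (np.float64(0.0), [-0.32, 1.0, -0.48, 2.19, 2.24, 0.97, -1.18], np.float64(0.0))]
1 44 [(np.float64(0.0), [-0.38, 1.02, -0.42, 2.23, 2.32, 1.06, -1.3], np.float64(0.0)), (np.float64(0.0), [-0.38, 1.02, -0.42, 2.23, 2.32, 1.06, -1.3], np.float64(0.0))]
-1 36 [(np.float64(0.0001), [-0.5, 0.93, -0.16, 2.16, 2.35, 0.67, 1.79], np.float64(0.0)), (np.float64(0.0001), [-0.5, 0.93, -0.16, 2.16, 2.35, 0.67, 1.79], np.float64(0.0))]
-1 40 [(np.float64(0.0001), [-0.55, 0.96, -0.1, 2.2, 2.44, 0.76, 1.65], np.float64(0.0)), (np.float64(0.0001), [-0.55, 0.96, -0.1, 2.2, 2.44, 0.76, 1.65], np.float64(0.0))]
-1 44 [(np.float64(0.0001), [-0.61, 1.0, -0.04, 2.24, 2.5, 0.87, 1.53], np.float64(0.0)), (np.float64(0.0001), [-0.61, 1.0, -0.04, 2.24, 2.5, 0.87, 1.53], np.float64(0.0))]
```

```bash
cat > path.py <<'E'
from kin import *
r=target(40,1); z=r.as_matrix()[:,2]; p=np.array([.604,.222,.074])-.11*z
q0=read_state()["joint_pos"]; q1=ik(p,r,1,q0=np.array([-.32,1.,-.48,2.19,2.24,.97,-1.18]))[0][1]
print(q1.round(2),fk(q1,L)[0].round(3),"dq",(q1-q0).round(2))
s=read_state(); N=18; P,Rr=s["tool_pos"],R.from_matrix(Rq(s["ee_rot"]))
for i in range(1,N+1):
    a=fk(q0+(q1-q0)*i/N,L); d=Rr.inv().apply(a[0]-P); w=np.degrees((Rr.inv()*a[1]).as_rotvec())
    print(i,d.round(3).tolist(),w.round(1).tolist(),a[0].round(3)); P,Rr=a
E
python3 path.py
```

```text
[-0.42  0.8  -0.5   2.35  2.09  0.95 -1.22] [0.533 0.224 0.158] dq [-0.4   0.06  0.41  0.8   1.5  -0.27 -1.66]
1 [-0.007, -0.013, 0.016] [3.5, -3.1, 1.9] [0.541 0.222 0.271]
2 [-0.007, -0.011, 0.015] [3.0, -3.4, 1.6] [0.547 0.208 0.257]
3 [-0.007, -0.009, 0.013] [2.5, -3.5, 1.4] [0.553 0.196 0.246]
4 [-0.006, -0.007, 0.012] [2.0, -3.6, 1.1] [0.559 0.186 0.236]
5 [-0.005, -0.005, 0.011] [1.5, -3.7, 0.9] [0.564 0.177 0.228]
6 [-0.005, -0.003, 0.009] [1.0, -3.6, 0.7] [0.57  0.171 0.221]
7 [-0.004, -0.001, 0.008] [0.4, -3.6, 0.5] [0.575 0.167 0.215]
8 [-0.002, 0.0, 0.007] [-0.1, -3.4, 0.4] [0.58  0.165 0.21 ]
9 [-0.001, 0.002, 0.005] [-0.5, -3.2, 0.2] [0.583 0.165 0.206]
10 [0.0, 0.003, 0.004] [-1.0, -2.9, 0.1] [0.585 0.167 0.201]
11 [0.002, 0.005, 0.003] [-1.4, -2.6, 0.0] [0.586 0.171 0.197]
12 [0.004, 0.006, 0.001] [-1.8, -2.2, -0.1] [0.585 0.176 0.193]
13 [0.006, 0.007, 0.0] [-2.1, -1.8, -0.1] [0.582 0.183 0.188]
14 [0.008, 0.007, -0.001] [-2.3, -1.3, -0.2] [0.577 0.19  0.183]
15 [0.01, 0.008, -0.002] [-2.5, -0.9, -0.2] [0.57  0.199 0.177]
16 [0.012, 0.008, -0.003] [-2.6, -0.4, -0.2] [0.56  0.207 0.171]
17 [0.014, 0.008, -0.004] [-2.7, 0.1, -0.2] [0.548 0.216 0.165]
18 [0.016, 0.008, -0.005] [-2.7, 0.6, -0.2] [0.533 0.224 0.158]
```

Call:
send_rows --dp '[[0.05, 0, -0.03], [-0.014, -0.024, 0.031], [-0.013, -0.016, 0.025], [-0.01, -0.008, 0.02], [-0.006, -0.001, 0.015], [-0.001, 0.005, 0.009], [0.006, 0.011, 0.004], [0.014, 0.014, -0.001], [0, 0, 0]]' --twist '[[0, 0, 0], [6.5, -6.5, 3.5], [4.5, -7.1, 2.5], [2.5, -7.3, 1.6], [0.3, -7, 0.9], [-1.5, -6.1, 0.3], [-3.2, -4.8, -0.1], [-4.4, -3.1, -0.3], [0, 0, 0]]' --grip '[0.05, 0.05, 0.05, 0.05, 0.05, 0.05, 0.05, 0.05, 0.05]'

```text
time: 22.65
tool_pos: [0.5256, 0.199, 0.2118]
ee_rot: [0.332, 0.055, 0.937, -0.088]
wrist_force: [-0.1, 0.3, -0.2]
opening: 0.568
grip_force: 0.0
```

```bash
python3 log.py; python3 go.py .533 .224 .158; sed -i 's/N=18/N=6/' path.py; python3 path.py
```

```text
[-0.46  0.68 -0.53  2.25  1.67  0.96 -0.91]
t 22.65 pos [0.5256 0.199  0.2118] x [-0.773  0.045 -0.633] y [ 0.162  0.978 -0.128] z [ 0.613 -0.202 -0.764] F [-0.1  0.3 -0.2] op 0.05 g 0.0
d [0.0294 0.0326 0.0406]
[-0.43  0.8  -0.51  2.35  2.08  0.95 -1.22] [0.533 0.224 0.158] dq [ 0.03  0.11  0.03  0.09  0.42 -0.01 -0.31]
1 [0.002, 0.005, 0.008] [-1.5, -0.6, -0.2] [0.53  0.202 0.203]
2 [0.003, 0.005, 0.008] [-1.6, -0.4, -0.2] [0.533 0.206 0.195]
3 [0.004, 0.005, 0.007] [-1.7, -0.2, -0.2] [0.535 0.21  0.186]
4 [0.005, 0.005, 0.007] [-1.8, -0.1, -0.1] [0.536 0.214 0.177]
5 [0.007, 0.005, 0.006] [-1.9, 0.1, -0.1] [0.535 0.219 0.168]
6 [0.008, 0.005, 0.006] [-1.9, 0.3, -0.0] [0.533 0.224 0.158]
```

Call:
send_rows --dp '[[0.005, 0.01, 0.016], [0.009, 0.01, 0.014], [0.015, 0.01, 0.012], [0, 0, 0], [0, 0, 0]]' --twist '[[-3.1, -1, -0.4], [-3.5, -0.3, -0.3], [-3.8, 0.4, -0.1], [0, 0, 0], [0, 0, 0]]' --grip '[0.05, 0.05, 0.05, 0.05, 0.05]'

```text
time: 23.28
tool_pos: [0.5368, 0.2237, 0.1603]
ee_rot: [0.345, 0.019, 0.939, -0.006]
wrist_force: [0.1, 0.2, 0.4]
opening: 0.568
grip_force: 0.0
```

```bash
python3 log.py; python3 go.py .604 .222 .074; python3 - <<'E'
from kin import *
p,d,C=shot("wrist","w6.png"); P=cloud(d,C); P[d<=0]=-1
k=(abs(P[...,0]-.596)<.025)&(abs(P[...,1]-.229)<.025)&(P[...,2]>.064)&(P[...,2]<.1); q=P[k]
for z in np.arange(.064,.095,.006):
    w=q[(q[:,2]>=z)&(q[:,2]<z+.006)]; print(z.round(3),w.mean(0).round(4) if len(w) else 0,len(w))
e=(R.from_matrix(Rq(read_state()["ee_rot"])).inv()*target(40,1)).as_rotvec(degrees=True); print("rot err",e.round(1))
E
```

```text
[-0.38  0.81 -0.58  2.34  2.05  1.   -1.17]
t 23.27 pos [0.5368 0.2237 0.1603] x [-0.762  0.031 -0.647] y [0.039 0.999 0.002] z [ 0.647 -0.024 -0.762] F [0.1 0.2 0.4] op 0.05 g 0.0
d [0.0046 0.0008 0.1092]
0.064 [0.5915 0.2292 0.0672] 49
0.07 [0.5912 0.2263 0.073 ] 44
0.076 [0.5906 0.224  0.079 ] 62
0.082 [0.5916 0.2218 0.0852] 94
0.088 [0.5914 0.2214 0.088 ] 1
0.094 0 0
rot err [-0.   0.4 -0.3]
```

View pics/w6.png

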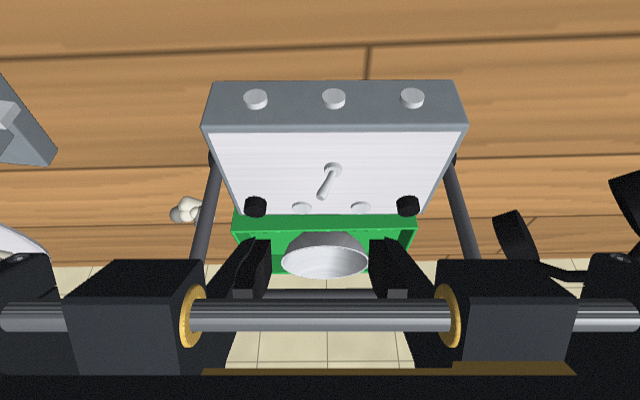

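The wrist view shows the bat root at (333,168) and tip at (322,195), leaning to -y, and nothing else near it. I'll move in with the open fingers straddling the bat.

Call:
send_rows --dp '[[0.003, 0.001, 0.015], [0.003, 0, 0.025], [0, 0, 0.025], [0, 0, 0.02], [0, 0, 0.013], [0, 0, 0.01], [0, 0, 0]]' --twist '[[0, 0, 0], [0, 0, 0], [0, 0, 0], [0, 0, 0], [0, 0, 0], [0, 0, 0], [0, 0, 0]]' --grip '[0.05, 0.05, 0.05, 0.05, 0.05, 0.05, 0.05]'

```text
time: 24.2
tool_pos: [0.6013, 0.2225, 0.0726]
ee_rot: [0.344, 0.018, 0.939, -0.006]
wrist_force: [-1.2, -0.4, -0.5]
opening: 0.568
grip_force: 0.0
```

```bash
python3 go.py .602 .222 .074
```

```text
t 24.2 pos [0.6013 0.2225 0.0726] x [-0.763  0.03  -0.646] y [0.037 0.999 0.002] z [ 0.646 -0.023 -0.763] F [-1.2 -0.4 -0.5] op 0.0501 g 0.0
d [-0.0014 -0.0005 -0.0006]
```

Call:
send_rows --dp '[[0, 0.006, 0], [0, 0.008, 0], [0, 0.005, 0], [0, 0.004, 0], [0, 0.004, 0], [0, 0.004, 0], [0, 0.003, 0], [0, 0, 0]]' --twist '[[0, 0, 0], [0, 0, 0], [0, 0, 0], [0, 0, 0], [0, 0, 0], [0, 0, 0], [0, 0, 0], [0, 0, 0]]' --grip '[0.05, 0.05, 0.05, 0.05, 0.05, 0.05, 0.05, 0.05]'

```text
time: 25.2
tool_pos: [0.6023, 0.257, 0.0728]
ee_rot: [0.344, 0.018, 0.939, -0.005]
wrist_force: [0.4, -0.8, 0.7]
opening: 0.569
grip_force: 0.2
```

```bash
cat > bat.py <<'E'
from h import *
import sys
for n in sys.argv[1:]:
    p,d,C=shot(n,n+str(int(read_state()["time"]*100))+".png"); P=cloud(d,C); P[d<=0]=-1
    k=(abs(P[...,0]-.594)<.022)&(abs(P[...,1]-.231)<.02)&(P[...,2]>.064)&(P[...,2]<.094); q=P[k]
    for z in np.arange(.064,.09,.008):
        w=q[(q[:,2]>=z)&(q[:,2]<z+.008)]; print(n,z.round(3),w.mean(0).round(4) if len(w) else 0,len(w))
E
python3 bat.py wrist
```

```text
wrist 0.064 [0.5911 0.2299 0.0688] 349
wrist 0.072 [0.5885 0.2302 0.0763] 633
wrist 0.08 [0.5849 0.2312 0.0842] 912
wrist 0.088 [0.5797 0.228  0.0905] 343
```

Call:
send_rows --dp '[[0, -0.006, 0], [0, -0.004, -0.01], [0, 0, -0.025], [0, 0, -0.03], [0, 0, -0.03], [0, 0, -0.02], [0, 0, 0], [0, 0, 0]]' --twist '[[0, 0, 0], [0, 0, 0], [0, 0, 0], [0, 0, 0], [0, 0, 0], [0, 0, 0], [0, 0, 0], [0, 0, 0]]' --grip '[0.05, 0.05, 0.05, 0.05, 0.05, 0.05, 0.05, 0.05]'

```text
time: 26.25
tool_pos: [0.5281, 0.2488, 0.1606]
ee_rot: [0.344, 0.018, 0.939, -0.006]
wrist_force: [-0.5, -0.1, -0.4]
opening: 0.568
grip_force: 0.0
```

```bash
python3 go.py .5 .2 .3; python3 bat.py wrist side; cp pics/side*[0-9][0-9][0-9][0-9].png pics/fin_s.png; cp $(ls -t pics/wrist2*.png|head -1) pics/fin.png; python3 - <<'E'
import cv2,numpy as np
a=cv2.imread('pics/fin.png'); b=cv2.imread('pics/fin_s.png'); cv2.imwrite('pics/fin2.png',np.vstack([cv2.resize(a[50:250,160:500],(680,300)),cv2.resize(b[120:300,160:440],(680,300))]))
E
```

```text
t 26.25 pos [0.5281 0.2488 0.1606] x [-0.763  0.03  -0.646] y [0.037 0.999 0.002] z [ 0.646 -0.023 -0.763] F [-0.5 -0.1 -0.4] op 0.05 g 0.0
d [-0.0701 -0.0496 -0.1235]
wrist 0.064 [0.5917 0.2334 0.068 ] 55
wrist 0.072 [0.5915 0.237  0.0761] 71
wrist 0.08 [0.5919 0.2403 0.0845] 108
wrist 0.088 [0.5938 0.2397 0.0881] 3
side 0.064 [0.5915 0.2358 0.0666] 4
side 0.072 [0.5908 0.2404 0.0754] 2
side 0.08 [0.5927 0.2442 0.0843] 8
side 0.088 [0.5902 0.2441 0.0883] 1
```

View pics/fin2.png

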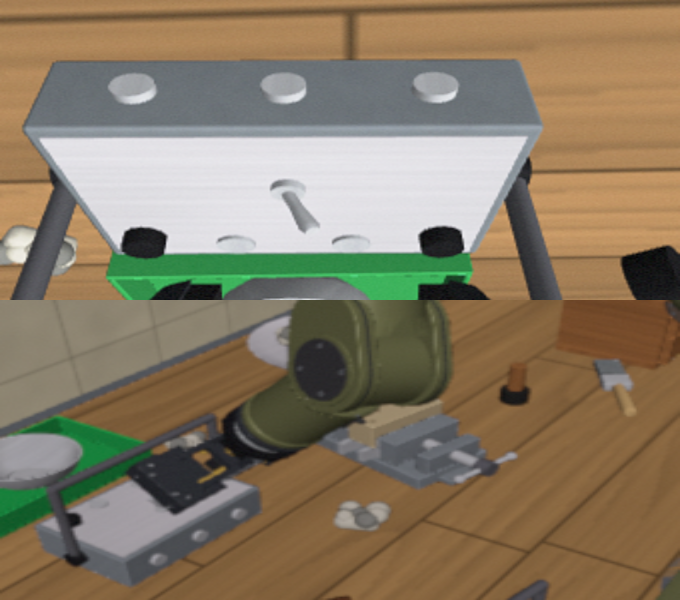

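The bat now leans to +y, from root (288,187) to tip (308,225) in the crop, and the side view shows the tapper upright with everything else in place. I'll back off a little more and hand in.

Call:
send_rows --dp '[[0, 0, -0.02], [0, 0, -0.03], [0, 0, -0.02], [0, 0, 0], [0, 0, 0]]' --twist '[[0, 0, 0], [0, 0, 0], [0, 0, 0], [0, 0, 0], [0, 0, 0]]' --grip '[0.05, 0.05, 0.05, 0.05, 0.05]'

```text
time: 26.98
tool_pos: [0.4832, 0.2504, 0.2134]
ee_rot: [0.344, 0.018, 0.939, -0.006]
wrist_force: [0.3, 0.1, 0.4]
opening: 0.568
grip_force: 0.0
```

```bash
python3 -c "
from cell import *
print(read_state()['wrist_force'],hand_in())"
```

```text
the job is handed in; nothing more can be done
[0.27183667 0.13097905 0.44568093] None
```

I handed the job in at about 27 s: the bar is bedded level and tight (top at 92.1 mm, about 19 N on each end), the tapper stands upright and released within about 3 mm of where it was, and the bat toggle was then flipped over to the +y side.

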